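# Lock the take-up reel on its spindle with the linchpin

## Robot

A 6-joint arm with a two-finger parallel gripper is mounted at the origin on a cart in front of the work surface, level with it; the furniture and walls round the work are solid. World frame = base frame: x ahead of the robot, y to its left, z up, the work surface at z = 0. Lengths are in mm, angles in rad, forces in N, time in s.
With the tool pointing down it reaches from about 250 to 775 mm from the base axis. Payload 4 kg.
Tool frame: the origin (TCP) lies on the centre line of the jaws, within the pads' length; the fingertips stand 19 mm ahead of it and the grasp point (between the pads) is the TCP; z points along the fingers, y is the line along which they close (so a half turn about z gives the same grasp; the last joint's range is limited). The gripper opens to 85 mm and grips with 20 to 120 N. Pads are 22 mm wide; open, the fingers measure 114 mm over their backs; the gripper's body (76 mm by 85 mm) begins 54 mm behind the grasp point. The pads swing forward as they close: fully open they stand 13 mm farther back than shut.
Start: joints at [-1.284, 0.087, 1.371, -0, 1.684, -0.103], TCP at [209.001, -508.761, 218.941] pointing down, gripper open.
Joint ranges: [-3.1, 3.1], [-0.76, 2.03], [0.27, 2.55], [-1.08, 4.22], [0.17, 2.65], [-2.57, 2.57]. Speed limits (rad/s): [2.79, 2.79, 3.14, 3.14, 3.14, 3.14].

## Interface

Orientations are given as a 3x3 rotation matrix whose columns are the frame's x, y, z axes.
In Python, from rig import bot, cams, job, nets gives the robot as it stands.
- The arm moves only by the tool send_rows, never from a script. Its argument "plan" is a list of rows, each a list of 7 numbers: the shift along the tool's x, y, z in m, then the turn, a rotation vector about the tool's x, y, z in rad, then the finger opening in m, from 0 to 0.0854. In form: [[dx, dy, dz, ax, ay, az, claw], ...]. A call has exactly 8 rows; each row is the pose to reach, as a shift and turn from the pose commanded when the call began, along the tool's axes at that moment; what a row does not reach only later rows make up. A row lasts 1/10 s, in which the tool goes at most 50 mm and 8.59 degrees, less where a joint would pass 70% of its speed; a pose out of reach is approached as far as the arm can. A call with a gripper value outside its range is refused whole. The fingers move at their own pace and stop on an object; the grip force is fixed at half the most. Time passes only in rows, so rows that repeat a pose let the fingers close, or fill a call up. It gives the time, the measured TCP pose, the force, the opening and the grip force at its end, in the units of the state.
- bot.get_obs(): the state, without advancing time (a new reading comes with each control period).
- cams.camera(name): name is "side" or "top"; returns a dict with "pixels" (480x640x3 uint8, red, green, blue), "K" (3x3 intrinsics, pixels), "R" (3x3) and "t" (3): a world point X has camera coordinates R X + t. Camera axes: x right, y down, z forward; pixel columns grow to the right and rows downward; lengths in mm; the calibration is good to about 2 mm. A picture is of the moment at which its call begins. There is no depth.
- job.hand_in(): hands the job in; it is judged then, once.
Trained networks look in the newest picture that a camera, given by its name, has taken for a name from the list of things; names that differ only in an ending like _2 or _b are one class to them, and where a whole thing is asked for, a point or a joint stands for the part that bears it (a point fixed in the world has none). Each returns a list of dicts, best first, with "score" (0 to 1); they miss things now and then, are a little off and sometimes report something else, mostly with a low value. They report only what shows in the picture. A call takes as long as a camera call.
- nets.spot_in(label, camera): "location" ([x, y, z] in mm, in the coordinates of the camera as it stood for that picture, good to about 4 mm: the middle of the surface that is visible of it).
- nets.mark_of(label, camera): "location" ([x, y, z] in mm, in the coordinates of the camera as it stood for that picture, good to about 4 mm: a listed point, or the origin of a listed thing).
The state is a dict: "time_s": time; "joint_positions": joint angles; "qvel": joint speeds; "tau": joint torques, N m; "tool_pos": TCP position; "tcp_rot": TCP orientation; "wrist_force": force on the tool from outside, world axes, zero at the start; "ft_torque": the same for the moment, N m; "width": opening from 0.0 (shut) to 1.0 (fully open); "finger_force": force on a finger pad.
Only numpy, scipy, OpenCV 4.12 (cv2) and the standard library are available. Lean on these libraries where they do the work, as an engineer would, in place of code of your own. Each camera call takes 0.05 s, during which the arm holds its last target. There are 200 camera calls.

## Task

Lock the reel on its shaft: push the half-drawn linchpin fully home through the hole in the shaft, and only then swing its wire ring down over the free end of the shaft until it hangs all the way back against the pin. Leave the things lying near the stand where they are.

Things in the scene. Friction and masses are not known exactly. Their poses are not given: they have to be found in the camera images.
- stand: Fixed reel stand bolted to the table: steel base plate 150x90x10 mm; at its far end (x = 46 to 64 mm) a grey upright 50 mm wide, 127 mm high, carries a horizontal shaft along x at y = 0, z = 95 mm. Origin: centre of the plate's underside, on the table; z up; -x is the way the shaft's free end points, roughly toward the robot
- shaft_end (a point): Centre of the free end face of the 22 mm steel shaft, at stand x = -73 mm, 95 mm above the table. An empty black reel (flanges 80 mm in diameter, so up to 135 mm above the table) sits on the shaft from stand x = -22 to 39 mm, with a 38 mm steel washer in front of it at x = -26 mm
- pin_hole (a point): Where the axes of the shaft and of its vertical linchpin hole cross: on the shaft's axis at stand x = -45 mm, 28 mm back from the free end, 95 mm above the table. The linchpin moves straight up and down here
- linchpin (a joint): How far the linchpin is pushed in, in m: 0 fully raised, 0.045 fully home (stop); it starts at 0 to 0.010. It needs about 4 to 5 N and stays where it is left. Steel pin 9 mm in diameter, 61 mm long below its head, captive in the shaft's hole; home, its tip stands 45 mm below the shaft's axis; drawn, the tip is inside the shaft
- pin_head (a point): Centre of the top face of the linchpin's head, a steel cylinder 24 mm in diameter and 24 mm high with a nearly flat top; moves with the pin: 135 mm above the table (40 mm above the shaft's axis) when home, up to 180 mm when drawn
- ring (a joint): Angle of the wire ring about its hinge, in rad: 0 it hangs straight down around the shaft, against the pin (locked, stop); pi/2 it sticks out level toward the shaft's free end; more is tilted up (starts at 1.65 to 2.05, stop at 2.3). The hinge is stiff (about 0.07 N m: 1 N at the far rim, 2 N half way), so the ring stays where it is left
- ring_hinge (a point): The ring's hinge, one point of its rim, in the middle of the pin's head 16 mm below the head's top face; the hinge line runs along the stand's y. It moves with the pin: 119 mm above the table at stand x = -45 mm when home. Then the ring clears the shaft's end as it swings; with the pin drawn it would not fit round the shaft
- ring_far (a point): Point of the ring's wire centreline opposite its hinge, 76 mm from the hinge; moves with the ring. The ring is a circle of round steel wire 6 mm thick, 76 mm in mean diameter, reaching 38 mm to either side of the shaft
- parts_tin: Bystander, to be left alone: round open tin of screws, 63 mm across, 26 mm high. Origin: centre of its underside
- solder_spool: Bystander, to be left alone: reel of solder, 46 mm across, 30 mm high. Origin: centre of its underside
- hex_key: Bystander, to be left alone: L-shaped hex key, 93 mm long, lying flat. Origin: centre of its underside
- tape_masking: Bystander, to be left alone: roll of masking tape, 100 mm across, 25 mm high. Origin: centre of its underside
- handheld: Bystander, to be left alone: hand-held radio lying flat, 255 mm long with its antenna, 33 mm high. Origin: centre of its underside
- flashlight: Bystander, to be left alone: torch lying down, 101 mm long, 33 mm thick. Origin: centre of its underside

How it is judged:
By the outcome, as a careful person would: the job done as asked, in the order asked, and still so for the second after the job is handed in, with the robot touching nothing.
It also fails if it takes over 38 s, if anything falls off the work surface, if the arm or the gripper's body presses on something with over 40 N, if the wrist force passes 120 N, or if a joint passes its speed limit or range.

## Working session

There is one attempt and no reset: what is moved stays moved. The work goes in short steps, Python scripts to look and compute and a tool call to move; the robot and the scene stay as the last step left them, time stands still between calls to the robot, and variables do not carry over. Pictures are saved under pics/ and viewed, at most 10 in all, crops included, and the job is handed in when it is done.

Besides the shell and the picture viewer there is one more tool, called after "Emit:" as name(argument=value, ...), one argument or row to a line, values as JSON. send_rows: Moves the arm, as the interface text tells. Its arguments: {"type":"object","properties":{"plan":{"type":"array"}},"required":["plan"]}

```bash
mkdir -p pics; cat > h.py <<'E'
import numpy as np, cv2
from rig import bot, cams, job, nets
def look(cam, labels, png=None):
    c=cams.camera(cam); R=np.array(c["R"]); t=np.array(c["t"])
    if png: cv2.imwrite("pics/"+png, c["pixels"][:,:,::-1])
    out={}
    for l in labels:
        for d in nets.mark_of(l,cam)[:1]:
            p=R.T@(np.array(d["location"])-t); out[l]=p
            print(cam,l,round(d["score"],2),p.round(1))
    return c,out
E
python3 - <<'E'
from h import *
L=["stand","shaft_end","pin_hole","pin_head","ring_hinge","ring_far"]
for cam in("side","top"):
    c,o=look(cam,L+["parts_tin","solder_spool","tape_masking","handheld","flashlight","hex_key"],cam+"0.png")
    print((-np.array(c["R"]).T@np.array(c["t"])).round())
o=bot.get_obs(); print(o["time_s"],o["tool_pos"],o["tcp_rot"],o["width"])
E
```

```text
side stand 0.86 [615.4 165.4  -2.2]
side shaft_end 0.79 [547.4 147.2  95.1]
side pin_hole 0.72 [574.  150.9  98.4]
side pin_head 0.94 [575.4 149.  171.2]
side ring_hinge 0.65 [574.4 156.8 155.7]
side ring_far 0.76 [506.5 132.  178.7]
side parts_tin 0.64 [ 7.156e+02  2.320e+02 -2.000e-01]
side solder_spool 0.95 [715.7 231.8   1.9]
side tape_masking 0.63 [440.7 363.2  -2.3]
side handheld 0.91 [ 4.088e+02  1.651e+02 -4.000e-01]
side flashlight 0.59 [441.  -27.2   2.3]
side hex_key 0.44 [662.   85.2   1.2]
[160. 754. 572.]
top stand 0.84 [618.3 162.7  -2.2]
top shaft_end 0.81 [548.  141.2  94. ]
top pin_hole 0.83 [576.6 152.5  97.1]
top pin_head 0.67 [573.3 149.8 169.1]
top ring_hinge 0.82 [574.5 149.3 159.9]
top ring_far 0.92 [501.  123.2 178.7]
top parts_tin 0.55 [614.3 268.    2.5]
top solder_spool 0.88 [ 7.155e+02  2.336e+02 -2.000e-01]
top handheld 0.66 [412.4 165.5   1.1]
top flashlight 0.66 [ 4.46e+02 -3.04e+01  3.00e-01]
top hex_key 0.81 [664.1  92.    7.7]
[ 381.  170. 1127.]
1.3 [ 208.99049611 -508.75669583  218.94188902] [[ 9.24996124e-01  3.79976538e-01  2.86752373e-05]
 [ 3.79976539e-01 -9.24996121e-01 -7.46578242e-05]
 [-1.84373830e-06  7.99541155e-05 -9.99999997e-01]] 0.9999050386411356
```

View pics/side0.png

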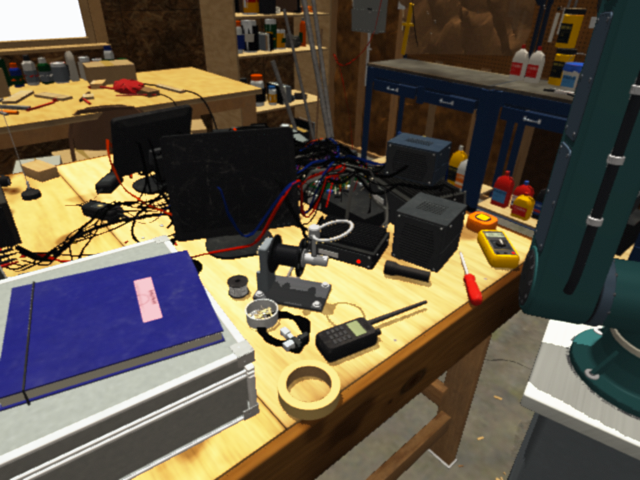

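View pics/top0.png

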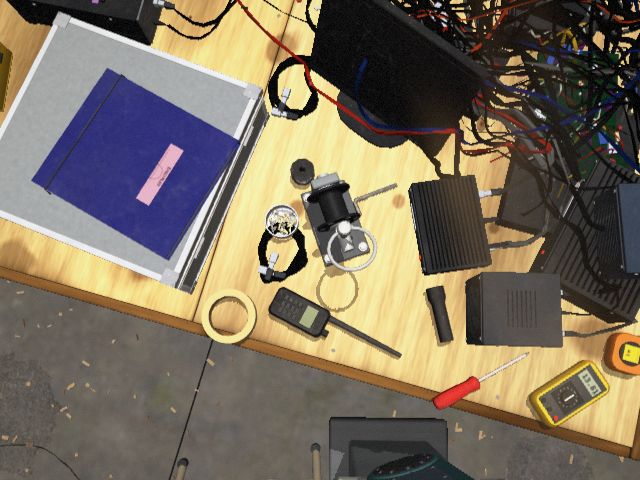

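Emit:
send_rows(
  plan=[
    [0.03,-0.02,-0.05,0,0,0.1,0],
    [0.06,-0.05,-0.1,0,0,0.1,0],
    [0.588,-0.471,-0.1,0,0,0.1,0],
    [0.588,-0.471,-0.1,0,0,0.1,0],
    [0.588,-0.471,-0.1,0,0,0.1,0],
    [0.588,-0.471,-0.1,0,0,0.1,0],
    [0.588,-0.471,-0.1,0,0,0.1,0],
    [0.588,-0.471,-0.1,0,0,0.1,0],
  ],
)

```text
time_s: 2.1
tool_pos: [384.2, -191.3, 307.4]
tcp_rot: [[0.958, 0.285, 0.001], [0.285, -0.958, -0.001], [0.001, 0.001, -1.0]]
wrist_force: [0.1, 0.1, -0.3]
width: 0.002
finger_force: 0.0
```

```bash
cat >> h.py <<'E'
from scipy.spatial.transform import Rotation as Ro
def stat():
    o=bot.get_obs(); print("t",o["time_s"],"p",np.round(o["tool_pos"],1),"z",np.round(np.array(o["tcp_rot"])[:,2],2),"x",np.round(np.array(o["tcp_rot"])[:,0],3),"F",np.round(o["wrist_force"],1),"w",round(o["width"],3)); return o
def delta(p,yaw,tilt):
    """tool-frame shift (m) and rotvec to world point p, x-axis yaw, forward tilt (rad from down)"""
    o=stat(); R=np.array(o["tcp_rot"])
    T=(Ro.from_euler('z',yaw)*Ro.from_euler('y',-tilt)).as_matrix()@np.diag([1,-1,-1])
    print("shift",(R.T@(np.array(p)-o["tool_pos"])/1000).round(4),"turn",Ro.from_matrix(R.T@T).as_rotvec().round(3))
E
python3 -c "
from h import *
delta([574.2,150.3,235],np.radians(16.5),0)"
```

```text
t 2.1 p [ 384.2 -191.3  307.4] z [ 0. -0. -1.] x [0.958 0.285 0.001] F [ 0.1  0.1 -0.3] w 0.002
shift [ 0.2795 -0.2732  0.0724] turn [ 0.001 -0.001  0.001]
```

Emit:
send_rows(
  plan=[
    [0.28,-0.273,0,0,0,0,0],
    [0.28,-0.273,0,0,0,0,0],
    [0.28,-0.273,0,0,0,0,0],
    [0.28,-0.273,0,0,0,0,0],
    [0.28,-0.273,0,0,0,0,0],
    [0.28,-0.273,0,0,0,0,0],
    [0.28,-0.273,0,0,0,0,0],
    [0.28,-0.273,0,0,0,0,0],
  ],
)

```text
time_s: 2.9
tool_pos: [574.7, 151.2, 306.7]
tcp_rot: [[0.958, 0.287, -0.0], [0.287, -0.958, 0.0], [-0.0, -0.0, -1.0]]
wrist_force: [0.8, 0.5, 0.4]
width: 0.001
finger_force: 0.0
```

Emit:
send_rows(
  plan=[
    [0,0,0.05,0,0,0,0],
    [0,0,0.085,0,0,0,0],
    [0,0,0.085,0,0,0,0],
    [0,0,0.085,0,0,0,0],
    [0,0,0.085,0,0,0,0],
    [0,0,0.085,0,0,0,0],
    [0,0,0.085,0,0,0,0],
    [0,0,0.085,0,0,0,0],
  ],
)

```text
time_s: 3.7
tool_pos: [574.5, 148.4, 223.6]
tcp_rot: [[0.958, 0.285, 0.003], [0.285, -0.958, 0.0], [0.003, 0.0, -1.0]]
wrist_force: [0.5, 0.3, -0.1]
width: -0.0
finger_force: 0.0
```

```bash
python3 -c "
from h import *
delta([574.2,150.3,200],np.radians(16.5),0)
for cam in('side','top'):
    c,o=look(cam,['pin_head','ring_far','ring_hinge','shaft_end','pin_hole','stand'])
    for nm,p in o.items():
        if nm in('pin_head','shaft_end'):
            q=np.array(c['K'])@(np.array(c['R'])@p+c['t']); print(q[:2]/q[2])
    if cam=='side':
        cv2.imwrite('pics/s1.png',cv2.resize(c['pixels'][170:290,230:390,::-1],None,fx=5,fy=5,interpolation=cv2.INTER_CUBIC))
stat()"
```

```text
t 3.7 p [574.5 148.4 223.6] z [ 0.  0. -1.] x [0.958 0.285 0.003] F [ 0.5  0.3 -0.1] w -0.0
shift [ 0.0002 -0.0019  0.0236] turn [ 0.    -0.003  0.002]
side pin_head 0.88 [573.5 150.5 173.7]
side ring_far 0.68 [507.8 131.6 182.1]
side ring_hinge 0.76 [574.2 159.1 156.7]
side shaft_end 0.89 [547.4 148.7  95.3]
side pin_hole 0.9 [575.6 155.5  98.9]
side stand 0.68 [ 6.169e+02  1.698e+02 -2.000e-01]
[315.17854488 224.12116767]
[325.99732015 262.40570067]
top pin_head 0.75 [504.6 126.5 178.6]
top ring_far 0.63 [503.7 126.5 181.3]
top ring_hinge 0.72 [575.3 154.2 158. ]
top shaft_end 0.69 [548.9 142.7  94.2]
top pin_hole 0.74 [575.  151.9  98.2]
top stand 0.86 [619.6 168.5  -1.9]
[359.85148986 269.35540176]
[348.37379018 250.25694523]
t 4.4 p [574.  148.5 222. ] z [ 0. -0. -1.] x [ 0.958  0.286 -0.   ] F [ 0.2  0.6 -0. ] w 0.001
```

View pics/s1.png

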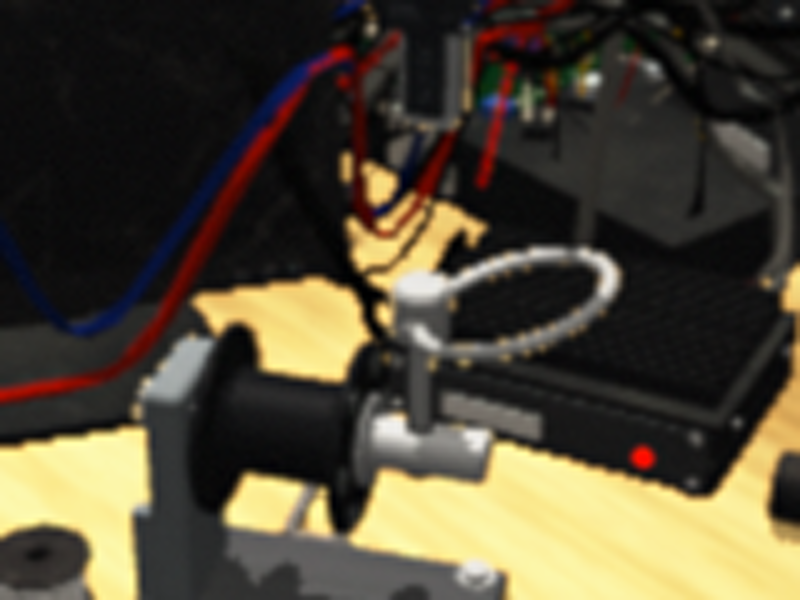

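Emit:
send_rows(
  plan=[
    [0,-0.002,0.015,0,0,0,0],
    [0,-0.002,0.025,0,0,0,0],
    [0,-0.002,0.03,0,0,0,0],
    [0,-0.002,0.035,0,0,0,0],
    [0,-0.002,0.04,0,0,0,0],
    [0,-0.002,0.045,0,0,0,0],
    [0,-0.002,0.05,0,0,0,0],
    [0,-0.002,0.05,0,0,0,0],
  ],
)

```text
time_s: 5.2
tool_pos: [573.0, 150.3, 171.1]
tcp_rot: [[0.958, 0.286, -0.001], [0.286, -0.958, -0.0], [-0.001, -0.0, -1.0]]
wrist_force: [-0.2, 0.1, -0.5]
width: -0.001
finger_force: 0.0
```

```bash
python3 -c "
from h import *
for cam in('side',):
    c,o=look(cam,['pin_head','ring_far','ring_hinge'])
    cv2.imwrite('pics/s2.png',cv2.resize(c['pixels'][170:290,230:390,::-1],None,fx=5,fy=5,interpolation=cv2.INTER_CUBIC))
stat()"
```

```text
side pin_head 0.62 [575.5 148.3 171.6]
side ring_far 0.66 [507.  132.4 179.7]
side ring_hinge 0.62 [578.  155.4 156.1]
t 5.4 p [573.7 150.4 172.5] z [ 0.  0. -1.] x [0.958 0.286 0.001] F [-0.4 -0.1 -0.4] w -0.003
```

View pics/s2.png

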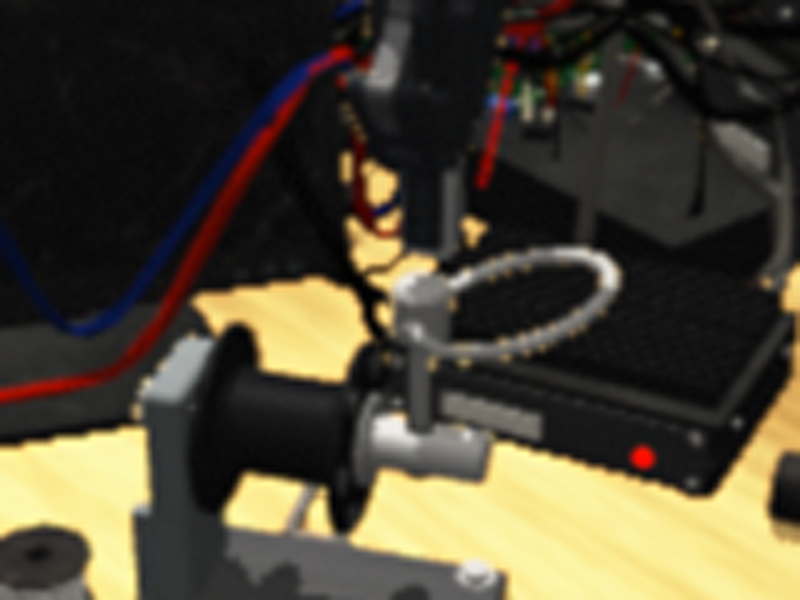

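```bash
python3 -c "
from h import *
c,o=look('side',[])
c2,_=look('top',[])
P=lambda c,p:(lambda q:(q[:2]/q[2]).round(1))(np.array(c['K'])@(np.array(c['R'])@np.array(p,float)+c['t']))
for k in(-20,-10,0,10,19): print(k,P(c,[573.7,150.4,172.5-k]),P(c2,[573.7,150.4,172.5-k]))
print(P(c,[574.2,150,172]),P(c,[547.5,143.5,95]),P(c2,[574.2,150,172]),P(c2,[547.5,143.5,95]))
cv2.imwrite('pics/t2.png',cv2.resize(c2['pixels'][160:280,280:440,::-1],None,fx=5,fy=5,interpolation=cv2.INTER_CUBIC))
print(c['R'],np.array(c['K'])[0],c['t'])
stat()"
```

```text
-20 [315.3 215.3] [345.3 224.9]
-10 [315.2 220. ] [345.2 226.2]
0 [315.1 224.6] [345.  227.4]
10 [315.  229.2] [344.9 228.6]
19 [315.  233.3] [344.8 229.7]
[315.  224.7] [327.4 261.3] [345.3 227.2] [347.9 251. ]
[[-0.82542493 -0.56420704  0.01855001]
 [-0.30248965  0.41431465 -0.85839582]
 [ 0.47662743 -0.71415249 -0.51265243]] [436.06847639   0.         319.36798623] [547.07340935 227.15776146 755.88600119]
t 5.5 p [573.7 150.4 172.5] z [ 0.  0. -1.] x [0.958 0.286 0.001] F [1.  0.2 0.4] w -0.004
```

View pics/t2.png

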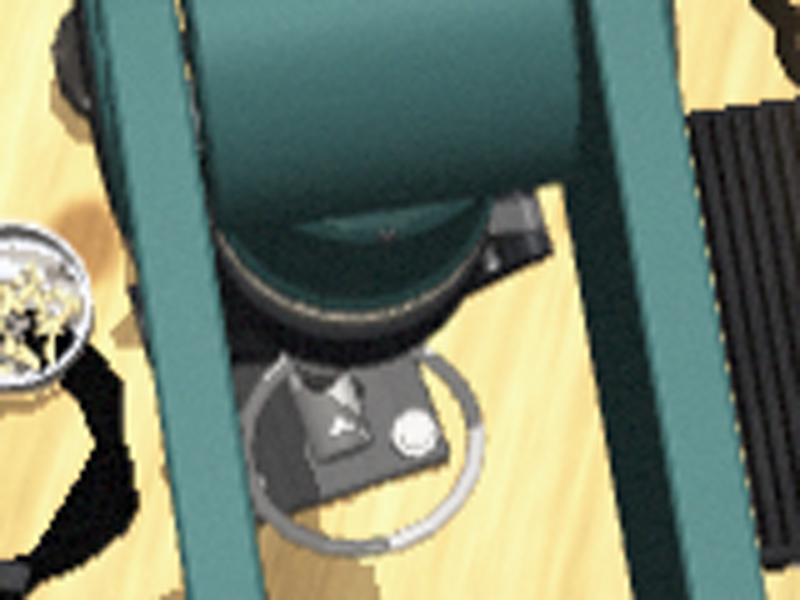

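Emit:
send_rows(
  plan=[
    [0,0,0.002,0,0,0,0],
    [0,0,0.004,0,0,0,0],
    [0,0,0.006,0,0,0,0],
    [0,0,0.008,0,0,0,0],
    [0,0,0.01,0,0,0,0],
    [0,0,0.012,0,0,0,0],
    [0,0,0.014,0,0,0,0],
    [0,0,0.015,0,0,0,0],
  ],
)

```text
time_s: 6.3
tool_pos: [573.5, 150.4, 157.7]
tcp_rot: [[0.958, 0.286, 0.001], [0.286, -0.958, 0.0], [0.0, 0.0, -1.0]]
wrist_force: [-1.0, 0.2, 3.4]
width: 0.002
finger_force: 1.8
```

```bash
python3 -c "
from h import *
stat()
c,o=look('side',['pin_head','ring_far'])
a=c['pixels'][190:260,290:360,::-1]
b=cv2.imread('pics/side0.png')[190:260,290:360]
cv2.imwrite('pics/s3.png',cv2.resize(np.hstack([a,b]),None,fx=5.7,fy=5.7,interpolation=cv2.INTER_CUBIC))
stat()"
```

```text
t 6.3 p [573.5 150.4 157.7] z [ 0.  0. -1.] x [0.958 0.286 0.   ] F [-1.   0.2  3.4] w 0.002
side pin_head 0.75 [576.6 150.6 169.6]
side ring_far 0.6 [509.4 132.5 178.2]
t 6.45 p [573.5 150.4 157.6] z [ 0.  0. -1.] x [0.958 0.286 0.001] F [-1.8  0.2  3.8] w 0.0
```

View pics/s3.png

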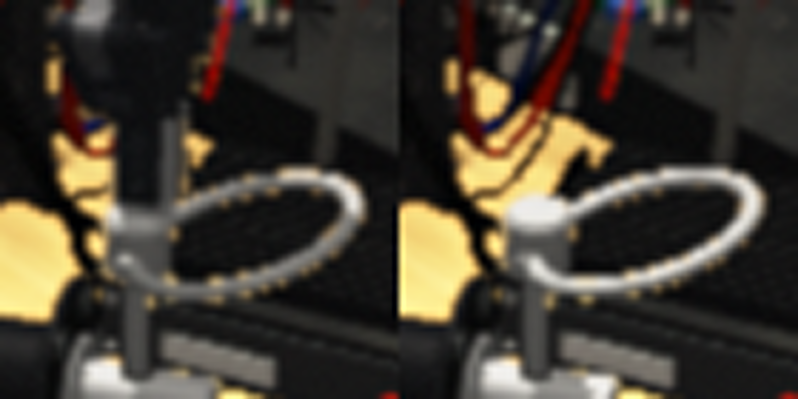

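Emit:
send_rows(
  plan=[
    [0,0,0.004,0,0,0,0],
    [0,0,0.008,0,0,0,0],
    [0,0,0.012,0,0,0,0],
    [0,0,0.016,0,0,0,0],
    [0,0,0.02,0,0,0,0],
    [0,0,0.024,0,0,0,0],
    [0,0,0.028,0,0,0,0],
    [0,0,0.03,0,0,0,0],
  ],
)

```text
time_s: 7.25
tool_pos: [573.5, 150.4, 126.5]
tcp_rot: [[0.958, 0.286, 0.0], [0.286, -0.958, -0.0], [0.0, 0.0, -1.0]]
wrist_force: [0.4, -0.8, 4.3]
width: 0.0
finger_force: 1.9
```

Emit:
send_rows(
  plan=[
    [0,0,0.001,0,0,0,0],
    [0,0,0.002,0,0,0,0],
    [0,0,0.003,0,0,0,0],
    [0,0,0.004,0,0,0,0],
    [0,0,0.005,0,0,0,0],
    [0,0,0.006,0,0,0,0],
    [0,0,0.007,0,0,0,0],
    [0,0,0.007,0,0,0,0],
  ],
)

```text
time_s: 8.05
tool_pos: [573.6, 150.4, 122.2]
tcp_rot: [[0.958, 0.286, 0.002], [0.286, -0.958, 0.0], [0.002, 0.0, -1.0]]
wrist_force: [-2.9, -1.0, 9.5]
width: 0.005
finger_force: 5.1
```

```bash
python3 -c "
from h import *
c,o=look('side',['pin_head','ring_far','ring_hinge'])
a=c['pixels'][190:290,290:360,::-1]
cv2.imwrite('pics/s4.png',cv2.resize(a,None,fx=6,fy=6,interpolation=cv2.INTER_CUBIC))
stat()"
```

```text
side pin_head 0.66 [572.8 150.  137.6]
side ring_far 0.54 [506.4 132.9 142.4]
side ring_hinge 0.73 [577.3 156.7 122.2]
t 8.25 p [573.6 150.5 122.2] z [ 0.  0. -1.] x [0.958 0.286 0.002] F [-3.3  1.2 10.3] w -0.002
```

Emit:
send_rows(
  plan=[
    [0,0,0.001,0,0,0,0],
    [0,0,0.002,0,0,0,0],
    [0,0,0.003,0,0,0,0],
    [0,0,0.004,0,0,0,0],
    [0,0,0.004,0,0,0,0],
    [0,0,0.004,0,0,0,0],
    [0,0,0.004,0,0,0,0],
    [0,0,0.004,0,0,0,0],
  ],
)

```text
time_s: 9.05
tool_pos: [573.8, 150.5, 122.0]
tcp_rot: [[0.958, 0.286, 0.004], [0.286, -0.958, 0.0], [0.004, 0.001, -1.0]]
wrist_force: [-9.4, -2.3, 21.6]
width: -0.0
finger_force: 11.0
```

Emit:
send_rows(
  plan=[
    [0,0,-0.03,0,0,0,0],
    [0,0,-0.055,0,0,0,0],
    [-0.035,0,-0.055,0,0,0,0],
    [-0.072,0.001,-0.055,0,0,0,0],
    [-0.072,0.001,-0.055,0,0,0.015,0],
    [-0.072,0.001,-0.04,0,0,0.015,0],
    [-0.072,0.001,-0.035,0,0,0.015,0],
    [-0.072,0.001,-0.035,0,0,0.015,0],
  ],
)

```text
time_s: 9.85
tool_pos: [504.4, 128.9, 148.6]
tcp_rot: [[0.962, 0.271, -0.004], [0.271, -0.962, -0.001], [-0.004, -0.0, -1.0]]
wrist_force: [0.1, 0.3, -0.5]
width: 0.002
finger_force: 0.0
```

```bash
python3 -c "
from h import *
c,o=look('side',['pin_head','ring_far','ring_hinge'])
a=c['pixels'][180:280,280:380,::-1]
cv2.imwrite('pics/s5.png',cv2.resize(a,None,fx=6,fy=6,interpolation=cv2.INTER_CUBIC))
look('top',['pin_head','ring_far','shaft_end'])
stat()"
```

```text
side pin_head 0.77 [573.3 149.6 135.6]
side ring_far 0.56 [507.4 131.1 144.8]
side ring_hinge 0.7 [578.2 156.7 117. ]
top shaft_end 0.38 [410.8 165.5   3. ]
t 10.25 p [505.1 129.  151.4] z [ 0.  0. -1.] x [0.962 0.271 0.001] F [ 0.4 -0.4 -0.8] w -0.0
```

View pics/s5.png

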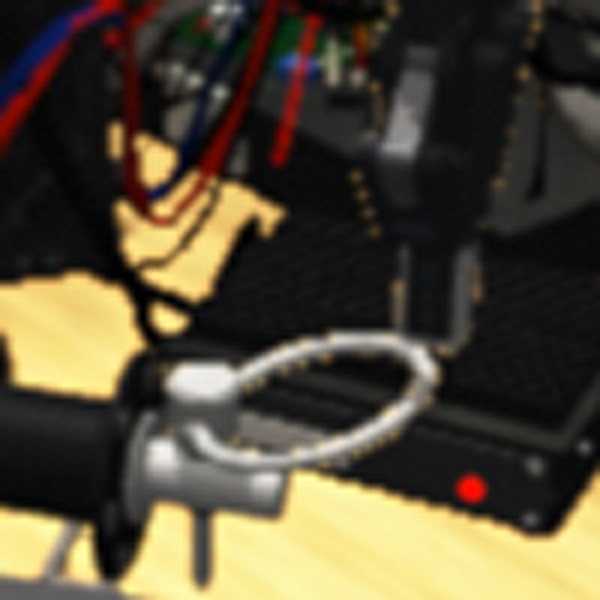

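Emit:
send_rows(
  plan=[
    [0,0,0.01,0,0,-0.03,0],
    [0,0,0.018,0,0,-0.03,0],
    [0,0,0.024,0,0,-0.03,0],
    [0,0,0.03,0,0,-0.03,0],
    [0,0,0.036,0,0,-0.03,0],
    [0,0,0.042,0,0,-0.03,0],
    [0,0,0.048,0,0,-0.03,0],
    [0.001,0,0.054,0,0,-0.03,0],
  ],
)

```text
time_s: 11.05
tool_pos: [505.7, 129.2, 96.6]
tcp_rot: [[0.954, 0.3, 0.0], [0.3, -0.954, -0.0], [0.0, 0.0, -1.0]]
wrist_force: [-0.4, 0.5, 0.6]
width: -0.006
finger_force: 0.4
```

Emit:
send_rows(
  plan=[
    [0.001,0,0.006,0,0,0,0],
    [0.003,0,0.012,0,0,0,0],
    [0.005,0,0.018,0,0,0,0],
    [0.006,0,0.023,0,0,0,0],
    [0.007,0,0.026,0,0,0,0],
    [0.007,0,0.028,0,0,0,0],
    [0.007,0,0.028,0,0,0,0],
    [0.007,0,0.028,0,0,0,0],
  ],
)

```text
time_s: 11.85
tool_pos: [512.2, 131.1, 69.0]
tcp_rot: [[0.954, 0.3, -0.0], [0.3, -0.954, -0.0], [-0.001, 0.0, -1.0]]
wrist_force: [-0.3, -0.7, 0.6]
width: 0.001
finger_force: 0.2
```

```bash
python3 -c "
from h import *
c,o=look('side',['pin_head','ring_far'])
a=c['pixels'][180:280,280:380,::-1]
cv2.imwrite('pics/s6.png',cv2.resize(a,None,fx=6,fy=6,interpolation=cv2.INTER_CUBIC))
o=stat();print(o['joint_positions'])"
```

```text
side pin_head 0.61 [576.9 151.9 137.7]
side ring_far 0.68 [517.3 134.5  78.6]
t 12.0 p [512.1 131.1  69. ] z [-0. -0. -1.] x [ 0.954  0.3   -0.   ] F [ 0.3 -0.1  0.1] w 0.003
[ 1.43530901e-01  1.19497218e-01  1.63899441e+00 -2.43471483e-04
  1.38346285e+00  1.40960020e+00]
```

View pics/s6.png

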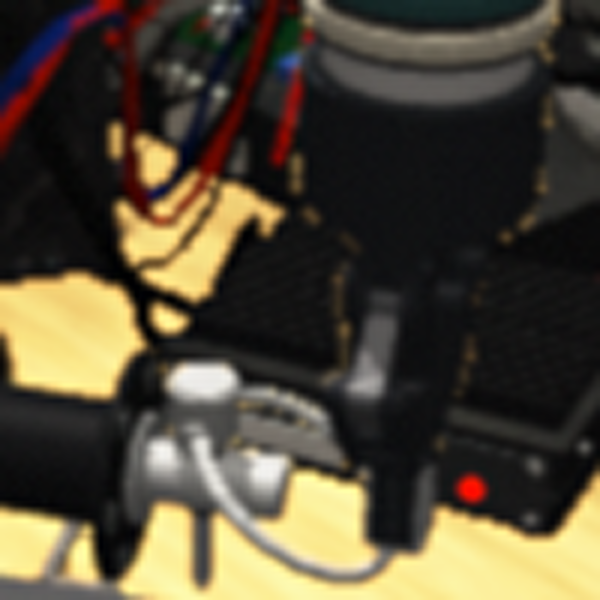

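Emit:
send_rows(
  plan=[
    [-0.005,0,-0.03,0,0,0,0],
    [-0.01,0,-0.06,0,0,0,0],
    [-0.01,0,-0.07,0,0,0,0.0854],
    [-0.01,-0.045,-0.07,0,0,0,0.0854],
    [-0.01,-0.088,-0.07,0,0,0,0.0854],
    [-0.01,-0.088,-0.06,0,0,0,0.0854],
    [-0.01,-0.088,-0.04,0,0,0,0.0854],
    [-0.01,-0.088,-0.035,0,0,0,0.0854],
  ],
)

```text
time_s: 12.8
tool_pos: [474.4, 211.5, 100.6]
tcp_rot: [[0.954, 0.301, -0.006], [0.301, -0.954, -0.002], [-0.006, 0.001, -1.0]]
wrist_force: [-0.7, -1.4, -1.3]
width: 0.99
finger_force: 0.0
```

```bash
python3 -c "
from h import *
c,o=look('side',['ring_far'])
a=c['pixels'][170:290,250:410,::-1]
cv2.imwrite('pics/s7.png',cv2.resize(a,None,fx=5,fy=5,interpolation=cv2.INTER_CUBIC))
P=lambda c,p:(lambda q:(q[:2]/q[2]).round(1))(np.array(c['K'])@(np.array(c['R'])@np.array(p,float)+c['t']))
o=stat();p=np.array(o['tool_pos']);R=np.array(o['tcp_rot'])
for s in(-50,50):
  for k in(-26,-13,0,19): print(s,k,(P(c,p+R@[0,s,k])-[250,170])*5)
"
```

```text
side ring_far 0.57 [516.8 135.7  82.9]
t 12.9 p [475.3 211.3 102. ] z [-0. -0. -1.] x [ 0.954  0.3   -0.004] F [1.3 1.1 0.1] w 1.001
-50 -26 [416.5 614. ]
-50 -13 [415.5 645. ]
-50 0 [414.5 675.5]
-50 19 [412.5 719. ]
50 -26 [488.  456.5]
50 -13 [486.5 485.5]
50 0 [485.  514.5]
50 19 [482.5 555.5]
```

View pics/s7.png

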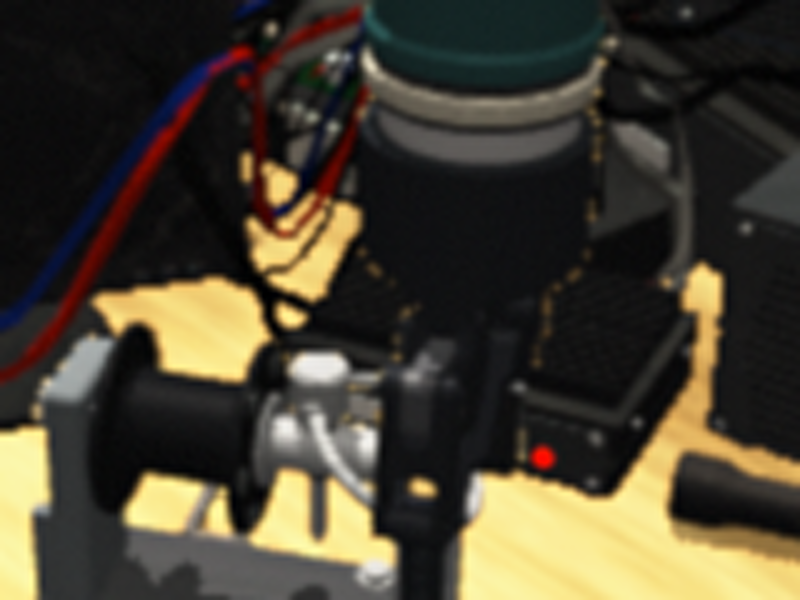

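```bash
python3 -c "
from h import *
c,o=look('side',['ring_far'])
im=c['pixels'].astype(int).sum(2)//3
for x in(331,334,337,340): print(x,im[280:320:2,x])
for x in(344,347,350): print(x,im[250:290:2,x])
stat()
"
```

```text
side ring_far 0.67 [513.3 136.6  79.6]
331 [ 17  14  14  16  16  20 146 226 223 202 180 211 152 131 127 154 209 214
 218 211]
334 [ 19  18  19  18  18  15 103 217 218 158 214 216 199 133 140 197 208 207
 213 211]
337 [ 18  22  22  23  27  27  62 213 200 204 224 218 214 210 209 207 205 208
 209 204]
340 [ 79  78  80  80  90  98 164 214 204 183 221 221 218 215 209 208 208 206
 208 147]
344 [ 14  15  18  26  26  25  21 145 178 207 215 180 163 211 209 215 220 217
 218 220]
347 [ 25  24  24  22  19  15  20 181 215 215 213 213 211 207 212 208 213 218
 218 216]
350 [ 15  15  15  14  15  15  13 122 211 215 214 215 213 211 205 211 209 216
 220 218]
t 13.0 p [476.7 211.7 104.1] z [-0. -0. -1.] x [ 0.954  0.299 -0.   ] F [0.1 0.8 0.5] w 1.0
```

Emit:
send_rows(
  plan=[
    [0,0,0.025,0,0,0,0.0854],
    [0,0,0.045,0,0,0,0.0854],
    [0,0,0.052,0,0,0,0.0854],
    [0,0,0.052,0,0,0,0.0854],
    [0.008,0,0.052,0,0,0,0.0854],
    [0.014,0,0.052,0,0,0,0.0854],
    [0.02,0,0.052,0,0,0,0.0854],
    [0.026,0,0.052,0,0,0,0.0854],
  ],
)

```text
time_s: 13.8
tool_pos: [500.7, 220.5, 51.9]
tcp_rot: [[0.954, 0.3, -0.003], [0.3, -0.954, 0.0], [-0.002, -0.001, -1.0]]
wrist_force: [-4.8, 0.5, -2.9]
width: 1.002
finger_force: 3.0
```

Emit:
send_rows(
  plan=[
    [0.005,0,0,0,0,0,0.0854],
    [0.01,0,0,0,0,0,0.0854],
    [0.014,0,0,0,0,0,0.0854],
    [0.018,0,0,0,0,0,0.0854],
    [0.022,0,0,0,0,0,0.0854],
    [0.025,0,0,0,0,0,0.0854],
    [0.027,0,0,0,0,0,0.0854],
    [0.027,0,0,0,0,0,0.0854],
  ],
)

```text
time_s: 14.6
tool_pos: [523.7, 231.1, 49.4]
tcp_rot: [[0.954, 0.301, -0.009], [0.301, -0.954, 0.005], [-0.007, -0.007, -1.0]]
wrist_force: [-6.9, 7.7, -5.2]
width: 1.002
finger_force: 5.2
```

```bash
python3 -c "
from h import *
c,o=look('side',['ring_far','pin_head'])
look('top',['ring_far'])
stat()
"
```

```text
side ring_far 0.52 [549.2 146.4  49.6]
top ring_far 0.7 [546.2 140.   48.2]
t 14.85 p [523.7 231.1  49.5] z [-0.01  0.   -1.  ] x [ 0.954  0.301 -0.006] F [-5.4  8.8 -5.7] w 0.999
```

Emit:
send_rows(
  plan=[
    [-0.015,0,0,0,0,0,0.0854],
    [-0.025,0,-0.006,0,0,0,0.0854],
    [-0.025,0.008,-0.006,0,0,0,0.0854],
    [-0.025,0.008,-0.006,0,0,0,0.0854],
    [-0.017,0.008,-0.006,0,0,0,0.0854],
    [-0.012,0.008,-0.006,0,0,0,0.0854],
    [-0.007,0.008,-0.006,0,0,0,0.0854],
    [-0.003,0.008,-0.006,0,0,0,0.0854],
  ],
)

```text
time_s: 15.65
tool_pos: [526.5, 218.9, 57.5]
tcp_rot: [[0.954, 0.3, -0.002], [0.3, -0.954, -0.002], [-0.002, 0.001, -1.0]]
wrist_force: [-1.5, -3.3, -0.7]
width: 0.999
finger_force: 1.4
```

```bash
cat >> h.py <<'E'
def rel():
    o=stat(); u=np.array([.954,.301]); d=np.array(o["tool_pos"])[:2]-[573.7,150.5]
    print("stand x",(d@u-45).round(1),"lat",(d@[-.301,.954]).round(1))
E
python3 -c "
from h import *
c,o=look('side',['ring_far'])
look('top',['ring_far'])
rel()
"
```

```text
side ring_far 0.57 [543.6 143.6  50.4]
top ring_far 0.53 [543.  139.1  50.2]
t 15.85 p [526.6 219.   57.5] z [-0. -0. -1.] x [ 0.954  0.3   -0.001] F [ 0.8 -3.6 -1.4] w 1.002
stand x -69.3 lat 79.5
```

Emit:
send_rows(
  plan=[
    [0.002,0,0,0,0,0,0.0854],
    [0.004,0,0,0,0,0,0.0854],
    [0.006,0,0,0,0,0,0.0854],
    [0.008,0,0,0,0,0,0.0854],
    [0.01,0,0,0,0,0,0.0854],
    [0.01,0,0,0,0,0,0.0854],
    [0.01,0,0,0,0,0,0.0854],
    [0.01,0,0,0,0,0,0.0854],
  ],
)

```text
time_s: 16.65
tool_pos: [529.6, 220.0, 56.7]
tcp_rot: [[0.955, 0.297, -0.015], [0.297, -0.955, -0.006], [-0.016, 0.001, -1.0]]
wrist_force: [-18.4, -7.8, 6.2]
width: 1.0
finger_force: 2.6
```

```bash
python3 -c "
from h import *
c,o=look('side',['ring_far'])
look('top',['ring_far'])
rel()
cv2.imwrite('pics/s8.png',cv2.resize(c['pixels'][180:300,250:370,::-1],None,fx=5,fy=5,interpolation=cv2.INTER_CUBIC))
"
```

```text
side ring_far 0.74 [664.5  87.3  -1.7]
top ring_far 0.46 [546.4 141.6  47.3]
t 16.85 p [529.6 220.   56.7] z [-0.02 -0.01 -1.  ] x [ 0.955  0.297 -0.016] F [-18.3  -9.6   5.5] w 0.997
stand x -66.2 lat 79.6
```

View pics/s8.png

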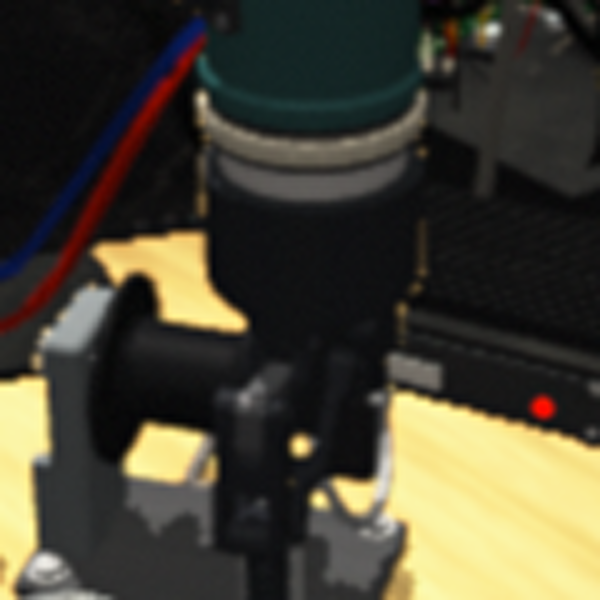

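Emit:
send_rows(
  plan=[
    [-0.01,0,0,0,0,0,0.0854],
    [-0.02,0,0,0,0,0,0.0854],
    [-0.03,0,0,0,0,0,0.0854],
    [-0.04,0,0,0,0,0,0.0854],
    [-0.05,0,0,0,0,0,0.0854],
    [-0.06,0,0,0,0,0,0.0854],
    [-0.06,0,0,0,0,0,0.0854],
    [-0.06,0,0,0,0,0,0.0854],
  ],
)

```text
time_s: 17.65
tool_pos: [478.9, 204.6, 58.3]
tcp_rot: [[0.954, 0.3, 0.001], [0.3, -0.954, 0.0], [0.001, 0.0, -1.0]]
wrist_force: [-0.2, -0.1, 0.0]
width: 0.999
finger_force: 0.0
```

```bash
python3 -c "
from h import *
look('side',['ring_far','pin_head'])
look('top',['ring_far','ring_hinge','shaft_end','pin_head'])
rel()
"
```

```text
side ring_far 0.68 [549.9 150.4  48.3]
side pin_head 0.87 [577.4 149.5 137.5]
top ring_far 0.43 [547.1 142.2  50.1]
top ring_hinge 0.5 [572.3 151.1 121.8]
top shaft_end 0.89 [549.9 143.   93.9]
top pin_head 0.45 [573.2 151.4 129.3]
t 18.05 p [479.  204.6  58. ] z [-0. -0. -1.] x [ 0.954  0.3   -0.   ] F [-0.3  0.1  0.1] w 0.998
stand x -119.1 lat 80.1
```

Emit:
send_rows(
  plan=[
    [0,0,-0.03,0,0,0,0],
    [0,0,-0.05,0,0,0,0],
    [0,0.02,-0.05,0,0,0,0],
    [0,0.043,-0.05,0,0,0,0],
    [0,0.043,-0.035,0,0,0,0],
    [0,0.043,-0.029,0,0,0,0],
    [0.02,0.043,-0.029,0,0,0,0],
    [0.035,0.043,-0.029,0,0,0,0],
  ],
)

```text
time_s: 18.85
tool_pos: [525.1, 174.4, 86.5]
tcp_rot: [[0.954, 0.3, -0.001], [0.3, -0.954, -0.0], [-0.001, -0.0, -1.0]]
wrist_force: [0.5, 0.3, -0.3]
width: 0.002
finger_force: 0.0
```

Emit:
send_rows(
  plan=[
    [0.003,0,0,0,0,0,0],
    [0.006,0,0,0,0,0,0],
    [0.009,0,0,0,0,0,0],
    [0.012,0,0,0,0,0,0],
    [0.015,0,0,0,0,0,0],
    [0.018,0,0,0,0,0,0],
    [0.02,0,0,0,0,0,0],
    [0.02,0,0,0,0,0,0],
  ],
)

```text
time_s: 19.65
tool_pos: [544.1, 180.0, 87.0]
tcp_rot: [[0.954, 0.3, -0.001], [0.3, -0.954, -0.0], [-0.001, 0.0, -1.0]]
wrist_force: [-0.0, 0.2, -0.0]
width: 0.004
finger_force: 0.2
```

```bash
python3 -c "
from h import *
look('side',['ring_far','pin_head'])
look('top',['ring_far'])
rel()
"
```

```text
side ring_far 0.61 [553.1 146.9  50.6]
top ring_far 0.57 [577.3 150.8  98.6]
t 19.9 p [544.1 180.   87.1] z [ 0. -0. -1.] x [0.954 0.3   0.   ] F [-0.   1.1  0.3] w -0.002
stand x -64.3 lat 37.0
```

Emit:
send_rows(
  plan=[
    [0.001,0,0,0,0,0,0],
    [0.002,0,0,0,0,0,0],
    [0.003,0,0,0,0,0,0],
    [0.004,0,0,0,0,0,0],
    [0.005,0,0,0,0,0,0],
    [0.006,0,0,0,0,0,0],
    [0.006,0,0,0,0,0,0],
    [0.006,0,0,0,0,0,0],
  ],
)

```text
time_s: 20.7
tool_pos: [548.7, 181.7, 85.7]
tcp_rot: [[0.954, 0.3, -0.003], [0.3, -0.954, -0.001], [-0.003, -0.0, -1.0]]
wrist_force: [-4.4, -1.0, -3.3]
width: 0.004
finger_force: 2.4
```

```bash
python3 -c "
from h import *
look('side',['ring_far','pin_head'])
rel()
"
```

```text
t 20.85 p [548.7 181.7  85.7] z [-0. -0. -1.] x [ 0.954  0.3   -0.003] F [-5.2 -0.3 -2.8] w 0.001
stand x -59.4 lat 37.2
```

Emit:
send_rows(
  plan=[
    [0.001,0,-0.001,0,0,0,0],
    [0.002,0,-0.001,0,0,0,0],
    [0.003,0,-0.001,0,0,0,0],
    [0.004,0,-0.001,0,0,0,0],
    [0.005,0,-0.001,0,0,0,0],
    [0.005,0,-0.001,0,0,0,0],
    [0.005,0,-0.001,0,0,0,0],
    [0.005,0,-0.001,0,0,0,0],
  ],
)

```text
time_s: 21.65
tool_pos: [550.5, 182.3, 86.2]
tcp_rot: [[0.954, 0.3, -0.011], [0.3, -0.954, -0.003], [-0.011, -0.0, -1.0]]
wrist_force: [-12.3, -4.1, 0.1]
width: 0.002
finger_force: 6.3
```

```bash
python3 -c "
from h import *
look('side',['ring_far','pin_head'])
look('top',['ring_far'])
rel()
"
```

```text
side ring_far 0.5 [575.3 155.6  42.2]
top ring_far 0.59 [614.8 270.3   4.9]
t 21.9 p [550.4 182.4  86.2] z [-0.01 -0.   -1.  ] x [ 0.954  0.3   -0.011] F [-12.6  -3.9  -0.4] w -0.002
stand x -57.6 lat 37.4
```

Emit:
send_rows(
  plan=[
    [0.002,0,0,0,0,0,0],
    [0.003,0,0,0,0,0,0],
    [0.003,0,0,0,0,0,0],
    [0.003,0,0,0,0,0,0],
    [0,0,0,0,0,0,0],
    [-0.01,0,0,0,0,0,0],
    [-0.03,0,0,0,0,0,0],
    [-0.06,0,0,0,0,0,0],
  ],
)

```text
time_s: 22.7
tool_pos: [500.0, 165.8, 89.6]
tcp_rot: [[0.954, 0.3, 0.007], [0.3, -0.954, 0.002], [0.008, 0.001, -1.0]]
wrist_force: [-0.3, -0.9, 0.7]
width: -0.001
finger_force: 0.0
```

Emit:
send_rows(
  plan=[
    [-0.03,0,-0.02,0,0,0,0],
    [-0.05,0,-0.06,0,0,0,0],
    [-0.06,0,-0.1,0,0,0,0],
    [-0.06,0.03,-0.14,0,0,0,0],
    [-0.06,0.08,-0.14,0,0,0,0],
    [-0.06,0.13,-0.14,0,0,0,0],
    [-0.06,0.18,-0.14,0,0,0,0],
    [-0.06,0.18,-0.14,0,0,0,0],
  ],
)

```text
time_s: 23.5
tool_pos: [497.0, -30.1, 229.3]
tcp_rot: [[0.956, 0.292, 0.006], [0.292, -0.956, -0.004], [0.005, 0.005, -1.0]]
wrist_force: [-0.5, 0.1, 0.0]
width: -0.005
finger_force: 0.0
```

```bash
python3 -c "
from h import *
c,_=look('side',['ring_far','pin_head','ring_hinge','flashlight','solder_spool','handheld'])
c2,_=look('top',['ring_far','pin_head','ring_hinge','parts_tin','handheld','hex_key'])
P=lambda c,p:(lambda q:(q[:2]/q[2]).round(1))(np.array(c['K'])@(np.array(c['R'])@np.array(p,float)+c['t']))
im=c['pixels'].astype(int).sum(2)//3
# predicted outlines: far rim bottom for theta 0 and .15
for th in(0,.1,.2,.35):
  s=45+76*np.sin(th); b=np.array([573.7,150.5]); w=b-(s-45)*np.array([.954,.301]); print(th,P(c,[*w,119-76*np.cos(th)]),P(c,[*(b-38*np.sin(th)*np.array([.954,.301])+38*np.array([-.301,.954])),119-38*np.cos(th)]))
print(im[255:295,300:328:1][::2])
rel()
"
```

```text
side ring_far 0.64 [575.4 155.2  44.9]
side pin_head 0.65 [573.9 150.7 133.7]
side flashlight 0.68 [443.8 -27.    2.1]
side solder_spool 0.8 [712.  229.4   1.9]
side handheld 0.88 [409.8 165.    2.7]
top ring_far 0.5 [572.5 148.7  43.4]
top pin_head 0.89 [574.7 150.7 131.1]
top ring_hinge 0.56 [573.8 151.3 120.6]
top parts_tin 0.97 [615.3 266.1   2.1]
top handheld 0.79 [413.2 163.4   3.4]
top hex_key 0.56 [664.6  87.6   1.4]
0 [314.2 279.8] [308.6 274.8]
0.1 [317.8 280.3] [310.5 275.1]
0.2 [321.3 280.5] [312.3 275.2]
0.35 [326.4 280.3] [315.  275.1]
[[ 23  67 106  99 140 202 234 238 226 171 187 223 180  96  61  61  72 101
  116 122 150 189 193 143 119 120 121 113]
 [ 30  72  99 100 142 187 201 206 201 189 204 203 152 129 132 134 140 144
  144 142 142 161 208 235 238 237 230 189]
 [ 40  76  86  85 105 126 135 140 146 161 173 145 110 116 125 127 128 130
  132 133 139 171 220 232 234 232 195 122]
 [ 42  76  73  72  76  80  83  88 123 172 169 124  95  94  97 101 102 105
  106 108 113 128 157 170 175 168 128 112]
 [ 37  67  67  62  63  76 103 109 133 168 149  95  73  74  76  78  79  82
  
[... 1215 characters left out ...]
6  96  96  97  97  97  95  97  92  84  79  82  90  94  95  95  95  95
   94  95 109 155 188 159 150 145 141 170]
 [ 94  93  94  93  93  94  95  95  94  88  81  64  58  60  69  86  95  97
   96  93  88  85  91 105 117 134 135 124]
 [ 91  93  92  95  97  97  96  87  64  49  47  47  47  47  48  63  89  92
   81  61  49  51  54  49  51  69  92  96]
 [ 51  54  52  57  60  59  60  56  50  49  49  48  48  49  50  63  81  64
   50  52  68  87  91  74  54  64  89  91]
 [ 49  49  48  48  48  47  48  48  47  47  48  48  48  48  51  58  57  49
   52  71  92  98  93  75  54  51  64  73]]
t 24.2 p [494.2 -24.1 228.1] z [ 0. -0. -1.] x [0.954 0.301 0.   ] F [ 0.1 -0.1 -0.4] w -0.0
stand x -173.4 lat -142.6
```

```bash
python3 -c "
from rig import job
print(job.hand_in())"
```

```text
the job is handed in; nothing more can be done
None
```

The job is handed in at about 24 s. The linchpin was pushed home to its stop first, then the ring was swung down over the shaft end until it hung against the pin. The final camera checks put the ring at about 0 rad and the pin head near 135 mm; the five bystanders re-checked are within about 4 mm of where they started, and the masking tape was not re-checked. One failed push on the ring was stopped when the gripper jammed at about 20 N, most likely with its body against the reel flange.

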